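# Stop-button check on the box conveyor

### The arm

A 6-joint arm with a two-finger parallel gripper is mounted at the origin on the work surface. World frame = base frame: x ahead of the robot, y to its left, z up, the work surface at z = 0. Lengths are in m, angles in degrees, forces in N, time in s.
With the tool pointing down it reaches from about 0.3 to 0.875 m from the base axis. Payload 6.4 kg.
Tool frame: the origin (TCP) lies on the centre line of the jaws, within the pads' length; the fingertips stand 17 mm ahead of it and the grasp point (between the pads) lies 2 mm behind it (ctrl.tip_extent is the distance from the TCP to the fingertips, in m); z points along the fingers, y is the direction in which the jaws open and shut (so a half turn about z gives the same grasp; the last joint's range is limited). The gripper opens to 85 mm and grips with 20 to 120 N. Pads are 22 mm wide; open, the fingers measure 114 mm over their backs; the gripper's body (76 mm by 85 mm) begins 54 mm behind the grasp point. The pads swing forward as they close: fully open they stand 13 mm farther back than shut.
Start: joints at [-84.528, 10.359, 92.074, -0, 77.567, -11.82], TCP at [0.171, -0.549, 0.248] pointing down, gripper open.
Joint ranges: [-171.53, 171.53], [-51.25, 118.39], [17.06, 147.69], [-65.23, 245.23], [0, 150.52], [-178.68, 178.68]. Speed limits (degrees/s): [147.25, 147.25, 172.46, 180, 180, 180].

### API

Orientations are given as a 3x3 rotation matrix whose columns are the frame's x, y, z axes.
In Python, from station import get_obs, optics, job, ctrl gives the robot as it stands.
- The arm moves only by the tool apply_moves, never from a script. Its argument "moves" is a list that holds one entry, the list of rows, each a list of 6 numbers: the shift along the world's x, y, z in mm, then the turn, a rotation vector about the world's x, y, z in degrees. In form: [[[dx, dy, dz, rx, ry, rz], ...]]. A call has exactly 8 rows; each row shifts and turns the pose as measured when the row begins; what a row does not reach is not made up. A row lasts 1/10 s, in which the tool goes at most 50 mm and 8.59 degrees, less where a joint would pass 70% of its speed; a pose out of reach is approached as far as the arm can. A call with a gripper value outside its range is refused whole. "claw" is the closure, from 0 (fully open) to 1 (shut), set as the call begins (left out, the last holds). The fingers move at their own pace and stop on an object; "squeeze" is the grip in N (left out, the last holds). Time passes only in rows, so rows that do not move let the fingers close, or fill a call up. It gives the time, the measured TCP pose, the force and the opening at its end, in the units of the state.
- get_obs(): the state, without advancing time (a new reading comes with each control period).
- optics.snapshot(name): name is "side" or "top"; returns a dict with "img" (384x512x3 uint8, red, green, blue), "fov_y" (degrees; the focal length in pixels is half the picture's height over the tangent of half this angle, whatever the lens; pixels are square), "cx", "cy" (the principal point, pixels), "k1" (the pictures are not rectified: a ray, as slopes to the right and down, at radius r is drawn at 1 + k1 r^2 times it, then the intrinsics apply), "cam_to_world" (4x4, takes a point from camera to world coordinates). Camera axes: x right, y up, looking along -z (the intrinsics and any distortion apply to the point x, -y, -z); pixel columns grow to the right and rows downward; lengths in m; the calibration is good to about 2 mm. A picture is of the moment at which its call begins. There is no depth.
- job.close_job(): hands the job in, once; it reports no verdict.
The state is a dict: "time_s": time; "joint_pos": joint angles; "joint_velocities": joint speeds; "joint_efforts": joint torques, N m; "ee_pos": TCP position; "tool_rot": TCP orientation; "contact_force": force on the tool from outside, world axes, zero at the start; "moment": the same for the moment, N m; "width": opening from 0.0 (shut) to 1.0 (fully open).
Only numpy, scipy, OpenCV 4.12 (cv2) and the standard library are available. Lean on these libraries where they do the work, as an engineer would, in place of code of your own. Each camera call takes 0.05 s, during which the arm holds its last target.

### The job

Check the conveyor's emergency stop: press the red mushroom button on the yellow box all the way in so that it latches and take the hand off it, then push one of its two red ears round clockwise (seen from above, as the white arrows show) with a fingertip until the head springs out again, and let it turn back. Then press the blue button on the grey control box all the way in and let go, to reset the conveyor. Work by pushing only: grip and pick up nothing, do not press the green start button, and leave the things standing about where they are.

Things in the scene. Friction and masses are not known exactly. Their poses are not given: they have to be found in the camera images.
- stop_box: Yellow emergency-stop enclosure, 92 x 92 mm, 65 mm high, fixed to the table (a cable gland and lead stick out 41 mm on its +x side). Origin: centre of its underside, z up. The red mushroom button stands on the middle of its top.
- stop_top (a point): Centre of the top of the red mushroom head, on its vertical axis, 104 mm above the table when the head is out (39 mm above the yellow top); it goes down with the head. The head is a round dome 41 mm in diameter and 21 mm thick, its underside 18 mm above the yellow top when out, on a black stem 21 mm and a black collar 33 mm in diameter, 6 mm high. Two flat red ears stick out from opposite sides of its skirt.
- ear_a: One ear of the mushroom head: a rounded tab 20 mm wide, 11 mm thick, reaching 34 mm from the head's axis (the dome covers the first 20 mm). Origin: in the middle of its width on its underside, 24 mm from the axis in the direction of its own +y; so its underside is 83 mm above the table when the head is out, about 75 mm when latched. z up. Turns and sinks with the head.
- ear_b: The other ear, opposite ear_a: same shape and size, origin 24 mm from the head's axis in the direction of its own -y.
- stop_head: The whole red mushroom head (dome and ears). Origin: on its vertical axis, level with the top of the yellow box when the head is out (39 mm below the top of the dome); +y points to ear_a, z up.
- stop_press (a joint): How far the mushroom head is pressed in, m. 0 = out, stop at 0.0095. A spring pushes it out (3 N at the start, 5 N fully in, up to 8 N in passing the catch at 3 mm); the catch has snapped in once it is 8 mm down, and when let go it stays latched at about 0.0073. Pulling does not release it.
- stop_twist (a joint): How far the mushroom head is twisted, rad: 0 = rest, grows clockwise seen from above, stop at 1.0. A spring turns it back to 0 when let go (0.04 N m at rest, 0.09 at the stop: 1.5 to 3.5 N at an ear). A latched head comes free at about 0.5 rad and springs out.
- control_box: Grey control box of the conveyor, 92 x 162 mm (x, y), 65 mm high, fixed to the table (a cable gland and lead stick out 41 mm on its +x side). Origin: centre of its underside, z up. On its top along its own y axis: the blue reset button at +50 mm, an amber lamp (8 mm high) in the middle, the green start button at -50 mm.
- reset_top (a point): Centre of the top of the blue reset button, 28 mm in diameter, 87 mm above the table when out; its black housing is 44 mm in diameter and 12 mm high, so the cap stands 10 mm proud of it.
- reset (a joint): How far the blue button is pressed, m: 0 = out, 0.006 = fully in. It springs back (1.5 N at the start, 5 N fully in).
- start_top (a point): Centre of the top of the green start button, same size as the blue one. Leave it alone.
- start (a joint): How far the green button is pressed, m: 0 = out, 0.006 = fully in. Not to be pressed.
- box_a: Loose open box of whitish see-through plastic, 86 x 124 x 55 mm. Origin: centre of its underside. Bystander.
- tip_rack: Loose blue rack of pipette tips, 82 x 120 x 57 mm. Origin: centre of its underside. Bystander.
- wipe_bottle: Loose white bottle with blue cap, 64 mm in diameter, 160 mm high. Origin: centre of its underside. Bystander.
- vial: Loose small brown glass bottle, 36 mm in diameter, 75 mm high, standing just behind the yellow box. Origin: centre of its underside. Bystander.
- marker: Loose marker pen with black cap, lying along its own y axis in front of the yellow box, 12 mm thick, 130 mm long. Origin: underside, middle. Bystander.
- pipette: Loose white eight-channel pipette lying on the table, along its own y axis, about 230 mm long, 100 mm wide at its head, 26 mm high. Origin: underside, where the grip meets the head's neck. Bystander.
There are look-alikes about, which are no part of the job. Of the things that look like the stop_box, take the one that is farthest from the robot's base at the start.

How it is judged (in metres and radians):
On the way, in this order (a step that is already met when the one before it is completed fails the run):
1. the red head is latched in, untwisted, with the fingers off it (value of joint stop_press above 0.006 m and value of joint stop_twist below 0.1 rad and contact force between the fingers and stop_head below 0.2 N), for 0.2 s.
2. the fingers push one ear, and the latched head turns clockwise (value of joint stop_press above 0.0055 m and value of joint stop_twist above 0.15 rad and (contact force between the fingers and ear_a above 0.3 N or contact force between the fingers and ear_b above 0.3 N)).
3. the red head has sprung out and turned back, with the fingers off it (value of joint stop_press below 0.0015 m and value of joint stop_twist below 0.1 rad and contact force between the fingers and stop_head below 0.2 N), for 0.2 s.
4. the blue reset button is pressed in (value of joint reset above 0.0045 m), for 0.05 s.
At the end, for the whole second after the job is handed in: The red head is out (within 1.5 mm) and turned back to rest (within 0.1 rad), and the blue and green buttons are out (within 1 mm) (value of joint stop_press below 0.0015 m and value of joint stop_twist below 0.1 rad and value of joint each of reset, start below 0.001 m); the robot touches nothing.
It fails at once if the green start button is pressed (2 mm or more) (value of joint start above 0.002 m).
It fails at once if the blue button is pressed while the red head is in (value of joint reset above 0.0045 m and value of joint stop_press above 0.004 m).
It fails at once if the red head is gripped: twisted with the fingers on both ears at once (value of joint stop_twist above 0.1 rad and contact force between the fingers and ear_a above 0.5 N and contact force between the fingers and ear_b above 0.5 N).
It fails at once if a thing standing about is shifted by more than 20 mm, lifted or tipped (distance of any of box_a, tip_rack, wipe_bottle, vial, marker, pipette from where it was at the start of the episode above 0.02 m or angle between any of box_a, tip_rack, wipe_bottle, vial, marker, pipette's own z axis and vertical above 0.35 rad).
It also fails if it takes over 58 s, if anything falls off the work surface, if the arm or the gripper's body presses on something with over 40 N, if the wrist force passes 120 N, or if a joint passes its speed limit or range.

## Working session

There is one attempt and no reset: what is moved stays moved. The work goes in short steps, Python scripts to look and compute and a tool call to move; the robot and the scene stay as the last step left them, time stands still between calls to the robot, and variables do not carry over. Pictures are saved under pics/ and viewed, and the job is handed in when it is done.

Besides the shell and the picture viewer there is one more tool, called after "Call:" as name([rows], argument=value, ...), one row to a line, values as JSON. apply_moves: Moves the arm, as the interface text tells. Its arguments: {"type":"object","properties":{"moves":{"type":"array"},"claw":{"type":"number"},"squeeze":{"type":"number"}},"required":["moves"]}

```bash
mkdir -p pics
python3 - <<'E'
from station import get_obs, optics, job, ctrl
import cv2
print(get_obs(), ctrl.tip_extent)
for n in("side","top"):
    s=optics.snapshot(n); cv2.imwrite(f"pics/{n}0.png",s["img"][:,:,::-1]); print(n,{k:v for k,v in s.items() if k!="img"})
E
```

```text
{'time_s': 0.0, 'joint_pos': array([-8.45284385e+01,  1.04040678e+01,  9.21330813e+01, -4.34906169e-04,
        7.75679790e+01, -1.18196849e+01]), 'joint_velocities': array([-0.04019887,  0.06942728,  0.0861516 , -0.02364828,  0.03126387,
        0.05227762]), 'joint_efforts': array([-8.10332385e-04, -4.44880342e+01, -3.51330936e+01, -3.58572470e-04,
        9.04576562e-03, -2.28732932e-05]), 'ee_pos': array([ 0.17087275, -0.5484584 ,  0.24735078]), 'tool_rot': array([[ 9.54805767e-01,  2.97230405e-01, -1.82333105e-04],
       [ 2.97230233e-01, -9.54804093e-01,  1.82576508e-03],
       [ 3.68580502e-04, -1.79744594e-03, -9.99998317e-01]]), 'contact_force': array([ 0.71300042, -0.33545575, -0.62435925]), 'moment': array([-0.0187435 ,  0.02264841,  0.00024279]), 'width': 0.9947049719157991} 0.017
side {'fov_y': 56.24367631379499, 'cx': 254.197935976843, 'cy': 196.22132591161048, 'k1': -0.08045752800302197, 'cam_to_world': array([[ 0.99707874,  0.02595343, -0.07183592,  0.34930161],
       [-0.07390655,  0.5652537 , -0.82159971, -0.90556794],
       [ 0.01928219,  0.82450875,  0.56552057,  0.73534761],
       [ 0.        ,  0.        ,  0.        ,  1.        ]])}
top {'fov_y': 50.648849754924036, 'cx': 254.6005027187175, 'cy': 189.06784200475104, 'k1': -0.06524545228695804, 'cam_to_world': array([[ 0.01474733,  0.99680651, -0.07848115,  0.3447349 ],
       [-0.99988569,  0.01443987, -0.00448368,  0.01811957],
       [-0.00333611,  0.0785383 ,  0.99690551,  1.3645242 ],
       [ 0.        ,  0.        ,  0.        ,  1.        ]])}
```

View pics/side0.png

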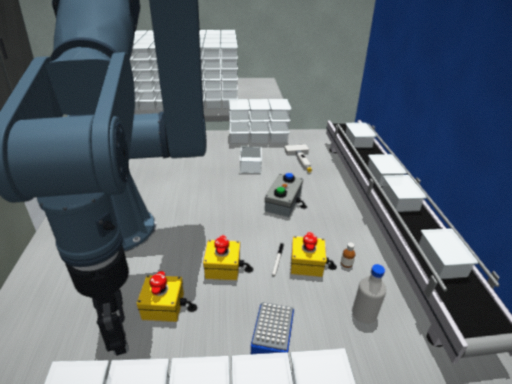

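View pics/top0.png

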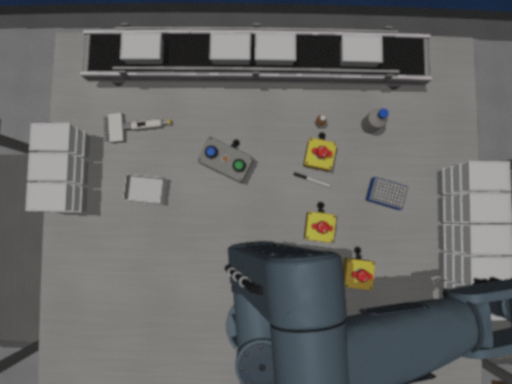

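The side view shows three yellow boxes. In the top view they sit at (321,154), (321,227) and (360,273). The farthest is (321,154), with the vial behind it at (321,120) and the marker in front at (312,180). The control box is at (227,159), with blue at (211,152) and green at (239,165).

```bash
cat > h.py <<'E'
import numpy as np, cv2
from station import get_obs, optics
def K(s):
    f=192/np.tan(np.radians(s["fov_y"]/2)); return np.array([[f,0,s["cx"]],[0,f,s["cy"]],[0,0,1.]]),np.array([s["k1"],0,0,0.])
def ray(s,uv):
    k,d=K(s); p=cv2.undistortPoints(np.array(uv,float).reshape(-1,1,2),k,d).reshape(-1,2)
    M=s["cam_to_world"]; v=np.c_[p[:,0],-p[:,1],-np.ones(len(p))]@M[:3,:3].T
    return M[:3,3],v
def onz(s,uv,z):
    o,v=ray(s,uv); return o+v*((z-o[2])/v[:,2])[:,None]
def proj(s,P):
    k,d=K(s);M=np.linalg.inv(s["cam_to_world"]); P=np.atleast_2d(P)@M[:3,:3].T+M[:3,3]
    return cv2.projectPoints(P*[1,-1,-1],np.zeros(3),np.zeros(3),k,d)[0].reshape(-1,2)
def tri(s1,uv1,s2,uv2):
    o1,v1=ray(s1,uv1);o2,v2=ray(s2,uv2);v1=v1[0];v2=v2[0]
    A=np.c_[v1,-v2]; t=np.linalg.lstsq(A,o2-o1,rcond=None)[0]
    a=o1+t[0]*v1;b=o2+t[1]*v2; return (a+b)/2,np.linalg.norm(a-b)
def mask(img,c):
    h=cv2.cvtColor(img,cv2.COLOR_RGB2HSV);H,S,V=cv2.split(h)
    return {"red":((H<8)|(H>170))&(S>140)&(V>60),"yel":(H>18)&(H<35)&(S>130)&(V>60),
     "blue":(H>105)&(H<130)&(S>150)&(V>60),"green":(H>45)&(H<85)&(S>100)&(V>40)}[c].astype(np.uint8)
def blobs(img,c,roi,amin=8):
    m=mask(img,c);z=np.zeros_like(m);x0,y0,x1,y1=roi;z[y0:y1,x0:x1]=m[y0:y1,x0:x1]
    n,l,st,ce=cv2.connectedComponentsWithStats(z); return [(st[i][:5].tolist(),ce[i].round(2)) for i in range(1,n) if st[i][4]>=amin],z
E
python3 - <<'E'
from h import *
T=optics.snapshot("top");S=optics.snapshot("side")
for c,r in(("red",(295,130,345,180)),("yel",(295,130,345,180)),("blue",(195,135,260,185)),("green",(195,135,260,185))):
    b,z=blobs(T["img"],c,r); print("top",c,b)
    if c=="yel":
        z2=z|blobs(T["img"],"red",r)[1]
        cs,_=cv2.findContours(z2,0,1);k=max(cs,key=cv2.contourArea);print(cv2.minAreaRect(k))
for c,r in(("red",(285,225,340,285)),("yel",(285,225,340,285)),("blue",(260,165,310,215)),("green",(260,165,310,215))):
    print("side",c,blobs(S["img"],c,r)[0])
for n,s,(x0,y0,x1,y1) in(("t1",T,(295,100,345,190)),("t2",T,(195,135,260,185)),("s1",S,(280,220,365,285)),("s2",S,(255,160,315,220))):
    im=s["img"][y0:y1,x0:x1,::-1]; cv2.imwrite(f"pics/{n}.png",cv2.resize(im,None,fx=6,fy=6,interpolation=2))
E
python3 -c "
import cv2,numpy as np
def pad(a,w,h):
    o=np.zeros((h,w,3),np.uint8);a=a[:h,:w];o[:a.shape[0],:a.shape[1]]=a;return o
i=lambda n:cv2.imread(f'pics/{n}.png')
cv2.imwrite('pics/m1.png',np.hstack([pad(i('t1'),300,540),pad(i('s1'),500,540)]))
cv2.imwrite('pics/m2.png',np.hstack([pad(i('t2'),400,400),pad(i('s2'),370,400)]))"
```

```text
top red [([313, 147, 19, 11, 119], array([321.77, 151.96]))]
top yel [([304, 138, 32, 32, 578], array([319.03, 154.59]))]
((319.96148681640625, 153.19232177734375), (27.848487854003906, 30.201881408691406), 11.309932708740234)
top blue [([207, 147, 9, 9, 59], array([210.58, 151.14]))]
top green [([235, 161, 9, 9, 65], array([238.71, 164.66]))]
side red [([304, 233, 13, 18, 170], array([309.56, 241.28]))]
side yel [([291, 237, 37, 40, 1052], array([307.8 , 258.38]))]
side blue [([285, 173, 8, 6, 37], array([288.7 , 175.68]))]
side green [([276, 187, 9, 7, 52], array([280.17, 189.85]))]
```

View pics/m1.png

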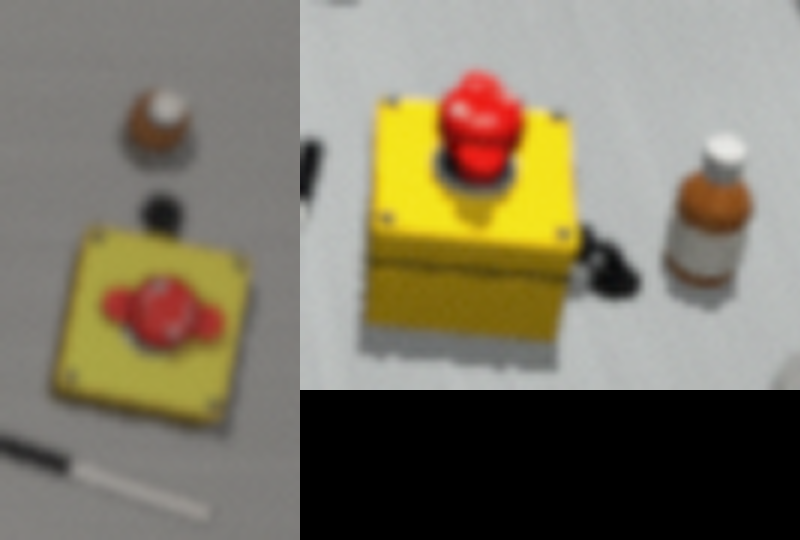

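View pics/m2.png

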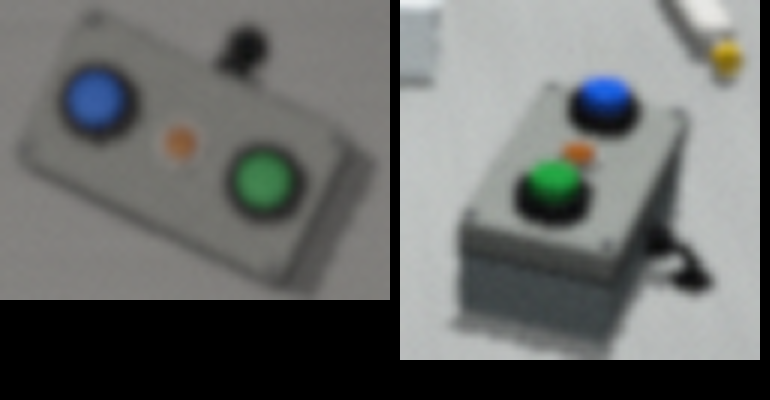

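The crops show the head with its ears left and right of it in the top view, at about (314.5,150.8) and (329.8,153.7). The blue cap is at (210.6,151.1).

Run:
```python
from h import *
T=optics.snapshot("top");S=optics.snapshot("side")
print("ears z.094",onz(T,[[314.5,150.8],[329.8,153.7]],.094))
print("red top cen z.094",onz(T,[[321.77,151.96]],.094),"side z.09",onz(S,[[309.56,241.28]],.09), tri(T,[321.77,151.96],S,[309.56,241.28]))
print("blue",onz(T,[[210.58,151.14]],.087),onz(S,[[288.7,175.2]],.087),tri(T,[210.58,151.14],S,[288.7,175.2]))
print("green",onz(T,[[238.71,164.66]],.087),onz(S,[[280.17,189.4]],.087))
# corner screws of yellow top (in crop /6)
c=np.array([[97,235],[242,262],[217,407],[69,377]])/6+[295,100]
P=onz(T,c-.5,.065);print("screws",P,P.mean(0), np.linalg.norm(P-np.roll(P,1,0),axis=1))
c=np.array([[390-300,101],[560-300,116],[564-300,233],[387-300,218]])/6+[280,220]
P=onz(S,c-.5,.065);print("screws side",P,P.mean(0), np.linalg.norm(P-np.roll(P,1,0),axis=1))
print("vial",onz(T,np.array([[165/6+295,105/6+100]]),.075)); print("bottle",onz(T,[[382,114]],.16))
```

```text
ears z.094 [[ 0.56915986 -0.16420565  0.094     ]
 [ 0.56064931 -0.21284297  0.094     ]]
red top cen z.094 [[ 0.56581199 -0.18731064  0.094     ]] side z.09 [[ 0.56501908 -0.18973925  0.09      ]] (array([ 0.56613736, -0.18809478,  0.08856586]), np.float64(0.0012316070267582508))
blue [[0.56452703 0.16594967 0.087     ]] [[0.56217232 0.16073205 0.087     ]] (array([0.56420331, 0.16641295, 0.08363201]), np.float64(0.0017893558188241394))
green [[0.52230347 0.0754591  0.087     ]] [[0.52005181 0.07203239 0.087     ]]
screws [[ 0.61399936 -0.15583842  0.065     ]
 [ 0.60047755 -0.23462059  0.065     ]
 [ 0.52106875 -0.22085826  0.065     ]
 [ 0.53612616 -0.14089384  0.065     ]] [ 0.56791796 -0.18805278  0.065     ] [0.07929424 0.07993416 0.08059254 0.08136974]
screws side [[ 0.53438764 -0.13864317  0.065     ]
 [ 0.6133907  -0.15388927  0.065     ]
 [ 0.59716821 -0.23152476  0.065     ]
 [ 0.51993263 -0.21737165  0.065     ]] [ 0.5662198  -0.18535721  0.065     ] [0.08004449 0.08046072 0.07931228 0.07852162]
vial [[ 0.68230382 -0.19289105  0.075     ]]
bottle [[ 0.67452631 -0.36110797  0.16      ]]
```

Call:
apply_moves([
  [[33,30,0,0,0,5.2],[33,30,0,0,0,5.2],[33,30,0,0,0,5.2],[33,30,0,0,0,5.2],[33,30,0,0,0,5.2],[33,30,0,0,0,5.2],[33,30,0,0,0,5.2],[33,30,0,0,0,5.2]],
], claw=1, squeeze=20)

```text
time_s: 1.1
ee_pos: [0.4381, -0.3033, 0.2481]
tool_rot: [[0.503, 0.865, 0.001], [0.865, -0.503, -0.003], [-0.002, 0.002, -1.0]]
contact_force: [0.2, -0.5, 0.1]
width: 0.002
```

Call:
apply_moves([
  [[25,23,-10,0,0,4],[25,23,-10,0,0,4],[25,23,-15,0,0,4],[25,23,-15,0,0,4],[20,17,-15,0,0,3],[8,6,-15,0,0,1],[0,0,-8,0,0,0],[0,0,0,0,0,0]],
])

```text
time_s: 1.9
ee_pos: [0.5748, -0.1774, 0.1579]
tool_rot: [[0.151, 0.989, 0.006], [0.989, -0.151, -0.003], [-0.002, 0.006, -1.0]]
contact_force: [-0.9, -0.1, 0.3]
width: 0.003
```

Run:
```python
from h import *
o=get_obs();print(o["ee_pos"],o["contact_force"],o["tool_rot"],o["joint_pos"])
S=optics.snapshot("side");T=optics.snapshot("top")
p=o["ee_pos"]+o["tool_rot"][:,2]*.017;print(proj(S,p),proj(S,[.566,-.188,.104]))
a=cv2.resize(S["img"][170:290,250:370,::-1],None,fx=4,fy=4,interpolation=2);b=cv2.resize(T["img"][90:210,260:340,::-1],None,fx=4,fy=4,interpolation=2)
cv2.imwrite("pics/b.png",np.hstack([a,b]))
```

```text
[ 0.57479213 -0.17742789  0.1578757 ] [-0.88220178 -0.05067937  0.27472391] [[ 0.15083139  0.98854231  0.00583036]
 [ 0.98855796 -0.15081811 -0.00265536]
 [-0.00174562  0.00616417 -0.99997948]] [-2.84605252e+01  1.87508493e+01  9.28077765e+01  2.74243065e-02
  6.80751873e+01 -1.97958691e+01]
[[314.37112468 223.63402218]] [[310.35607918 236.91629624]]
```

View pics/b.png

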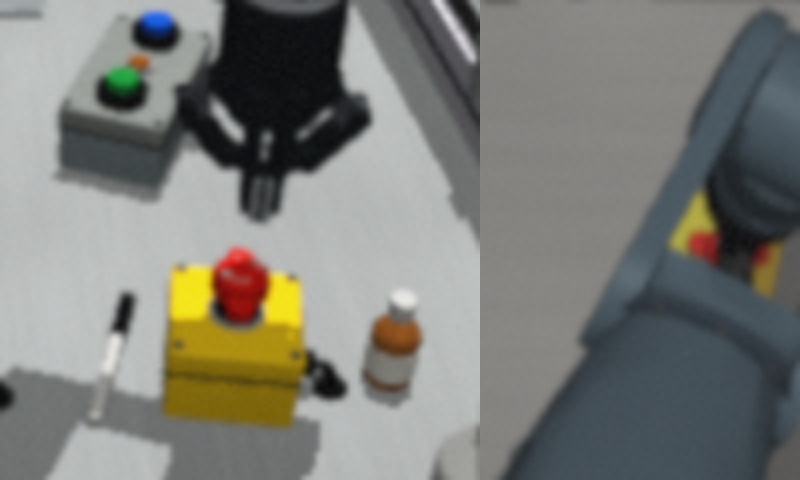

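The tip is where it was computed, at crop (257,214), about 10 mm off the head axis. I'll centre it and lower it.

Call:
apply_moves([
  [[-4.5,-5,-5,0,0,0.5],[-4.5,-5,-5,0,0,0.5],[0,0,-6,0,0,0.4],[0,0,-5,0,0,0],[0,0,-5,0,0,0],[0,0,-4,0,0,0],[0,0,-3,0,0,0],[0,0,0,0,0,0]],
])

```text
time_s: 2.8
ee_pos: [0.5648, -0.1927, 0.1264]
tool_rot: [[0.131, 0.991, 0.011], [0.991, -0.131, -0.006], [-0.004, 0.012, -1.0]]
contact_force: [0.1, 1.0, -0.4]
width: 0.001
```

Call:
apply_moves([
  [[1,4,0,0.35,0.6,-1],[0,0,-2,0,0,0],[0,0,-2,0,0,0],[0,0,-2,0,0,0],[0,0,-2,0,0,0],[0,0,-2,0,0,0],[0,0,-2,0,0,0],[0,0,0,0,0,0]],
])

```text
time_s: 3.6
ee_pos: [0.5668, -0.1882, 0.115]
tool_rot: [[0.149, 0.989, 0.001], [0.989, -0.149, -0.0], [-0.0, 0.001, -1.0]]
contact_force: [-0.3, 1.2, 3.0]
width: -0.001
```

Call:
apply_moves([
  [[0,0,-2,0,0,0],[0,0,-2,0,0,0],[0,0,-2,0,0,0],[0,0,-1,0,0,0],[0,0,0,0,0,0],[0,0,0,0,0,0],[0,0,0,0,0,0],[0,0,0,0,0,0]],
])

```text
time_s: 4.4
ee_pos: [0.567, -0.1882, 0.1117]
tool_rot: [[0.148, 0.989, 0.001], [0.989, -0.148, -0.001], [-0.0, 0.002, -1.0]]
contact_force: [-2.2, 0.8, 3.9]
width: -0.002
```

Call:
apply_moves([
  [[0,0,-2,0,0,0],[0,0,-2,0,0,0],[0,0,-2,0,0,0],[0,0,-2,0,0,0],[0,0,-2,0,0,0],[0,0,0,0,0,0],[0,0,0,0,0,0],[0,0,0,0,0,0]],
])

```text
time_s: 5.2
ee_pos: [0.5674, -0.1884, 0.1119]
tool_rot: [[0.147, 0.989, 0.001], [0.989, -0.147, -0.002], [-0.002, 0.001, -1.0]]
contact_force: [-3.3, 1.8, 3.4]
width: 0.0
```

Call:
apply_moves([
  [[0,0,3,0,0,0],[0,0,7,0,0,0],[0,0,10,0,0,0],[0,0,10,0,0,0],[-9,10,0,0,0,0],[-9,10,0,0,0,0],[-9,10,0,0,0,0],[-9,10,0,0,0,0]],
])

```text
time_s: 6.0
ee_pos: [0.5317, -0.1486, 0.1453]
tool_rot: [[0.148, 0.989, 0.005], [0.989, -0.148, -0.004], [-0.003, 0.005, -1.0]]
contact_force: [0.4, 0.4, 1.2]
width: -0.001
```

Run:
```python
from h import *
o=get_obs();print(o["ee_pos"],o["contact_force"],o["tool_rot"])
S=optics.snapshot("side");T=optics.snapshot("top")
print(proj(S,[[.5665,-.188,.104],[.5665,-.188,.0967]]))
a=cv2.resize(S["img"][190:290,270:370,::-1],None,fx=5,fy=5,interpolation=2);b=cv2.resize(T["img"][110:210,280:340,::-1],None,fx=5,fy=5,interpolation=2)
cv2.imwrite("pics/c.png",np.hstack([a,b]))
print(blobs(S["img"],"red",(285,225,340,285))[0])
```

```text
[ 0.53166496 -0.14859061  0.14531866] [0.4012072  0.42306198 1.17470703] [[ 0.14819484  0.98894753  0.00459063]
 [ 0.98895331 -0.14817793 -0.00382834]
 [-0.0031058   0.00510725 -0.99998213]]
[[310.53884728 236.90943153]
 [310.24108617 238.9627727 ]]
[([303, 235, 13, 17, 158], array([309.22, 242.95]))]
```

View pics/c.png

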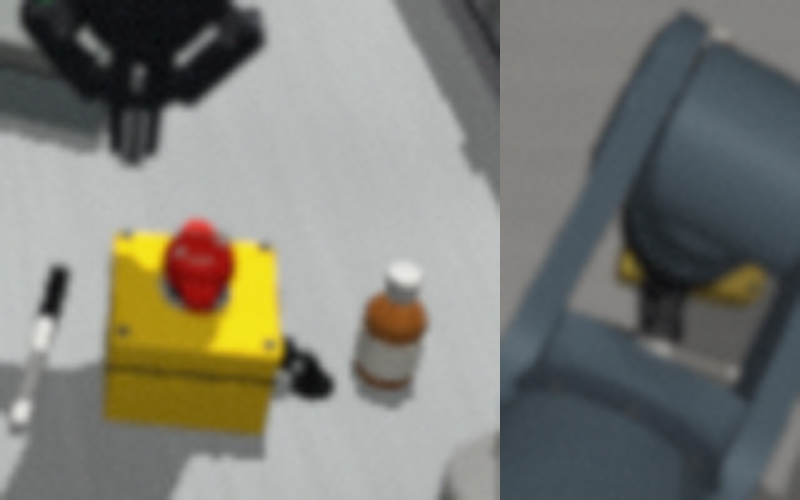

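The head in crop (198,265) sits about 2 px lower, roughly 7 mm, so it is latched. Next I'll lower the finger beside the +y ear.

Call:
apply_moves([
  [[0,2.5,-9,0.2,0.3,-1.5],[0,0,-10,0,0,0],[0,0,-10,0,0,0],[0,0,-9,0,0,0],[0,0,-7,0,0,0],[0,0,-5,0,0,0],[0,0,-3,0,0,0],[0,0,0,0,0,0]],
])

```text
time_s: 6.9
ee_pos: [0.5314, -0.1461, 0.0861]
tool_rot: [[0.176, 0.984, -0.003], [0.984, -0.176, 0.001], [0.0, -0.003, -1.0]]
contact_force: [0.2, -0.2, 0.2]
width: 0.002
```

Call:
apply_moves([
  [[2,-0.4,3,0,0,0],[3,-0.5,0,0,0,0],[3,-0.5,0,0,0,0],[2,-0.4,0,0,0,0],[2,-0.4,0,0,0,0],[1,-0.2,0,0,0,0],[1,-0.2,0,0,0,0],[0,0,0,0,0,0]],
])

```text
time_s: 7.7
ee_pos: [0.5482, -0.1496, 0.0913]
tool_rot: [[0.176, 0.984, 0.0], [0.984, -0.176, -0.001], [-0.001, 0.0, -1.0]]
contact_force: [0.8, 0.2, 0.8]
width: -0.002
```

Run:
```python
from h import *
o=get_obs();d=(o["ee_pos"]-[.5665,-.188,0])
print(o["ee_pos"],o["contact_force"],"r",d[:2]@[.174,.985],"t",d[:2]@[.985,-.174])
S=optics.snapshot("side")
cv2.imwrite("pics/d.png",cv2.resize(S["img"][200:290,270:360,::-1],None,fx=6,fy=6,interpolation=2))
```

```text
[ 0.5481543  -0.1496397   0.09130534] [0.7758053  0.18614744 0.76151197] r 0.03459274041131439 t -0.024745208410266447
```

View pics/d.png

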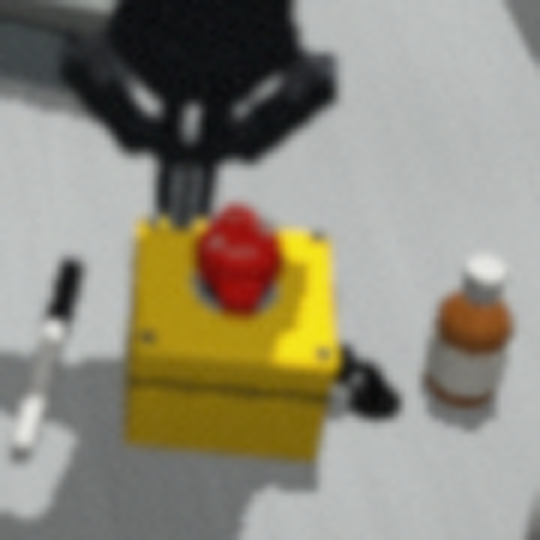

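Run:
```python
import numpy as np
d=np.array([.5482,-.1496])-[.5665,-.188];d*=1000
for s in(5,):
  for i in range(16):
    a=-np.radians(s);R=np.array([[np.cos(a),-np.sin(a)],[np.sin(a),np.cos(a)]]);n=R@d;print(i,(n-d).round(1),n.round(1));d=n
```

```text
0 [3.4 1.4] [-14.9  39.8]
1 [3.5 1.1] [-11.4  41. ]
2 [3.6 0.8] [-7.7 41.8]
3 [3.7 0.5] [-4.1 42.3]
4 [3.7 0.2] [-0.4 42.5]
5 [ 3.7 -0.1] [ 3.4 42.4]
6 [ 3.7 -0.5] [ 7. 42.]
7 [ 3.6 -0.8] [10.7 41.2]
8 [ 3.5 -1.1] [14.2 40.1]
9 [ 3.4 -1.4] [17.7 38.7]
10 [ 3.3 -1.7] [21. 37.]
11 [ 3.1 -2. ] [24.1 35. ]
12 [ 3.  -2.2] [27.1 32.8]
13 [ 2.8 -2.5] [29.8 30.3]
14 [ 2.5 -2.7] [32.4 27.6]
15 [ 2.3 -2.9] [34.6 24.7]
```

Call:
apply_moves([
  [[3.4,1.4,0,0,0,-5],[3.5,1.1,0,0,0,-5],[3.6,0.8,0,0,0,-5],[3.7,0.5,0,0,0,-5],[3.7,0.2,0,0,0,-5],[0,0,0,0,0,0],[0,0,0,0,0,0],[0,0,0,0,0,0]],
])

```text
time_s: 8.55
ee_pos: [0.5627, -0.1439, 0.0898]
tool_rot: [[0.586, 0.81, -0.008], [0.81, -0.586, 0.003], [-0.002, -0.008, -1.0]]
contact_force: [-2.0, 0.4, 0.3]
width: -0.002
```

Run:
```python
from h import *
o=get_obs();d=(o["ee_pos"]-[.5665,-.188,0])*1000
print(o["ee_pos"],d,o["contact_force"],o["moment"],o["tool_rot"])
S=optics.snapshot("side")
cv2.imwrite("pics/e.png",cv2.resize(S["img"][200:290,270:360,::-1],None,fx=6,fy=6,interpolation=2))
```

```text
[ 0.56272482 -0.14390901  0.08981335] [-3.7751757  44.09099185 89.8133471 ] [-1.95240042  0.4307924   0.33097421] [ 0.10061192  0.24458989 -0.03057153] [[ 0.5858569   0.81037574 -0.00792797]
 [ 0.81041222 -0.58585049  0.00335093]
 [-0.00192909 -0.00838809 -0.99996296]]
```

View pics/e.png

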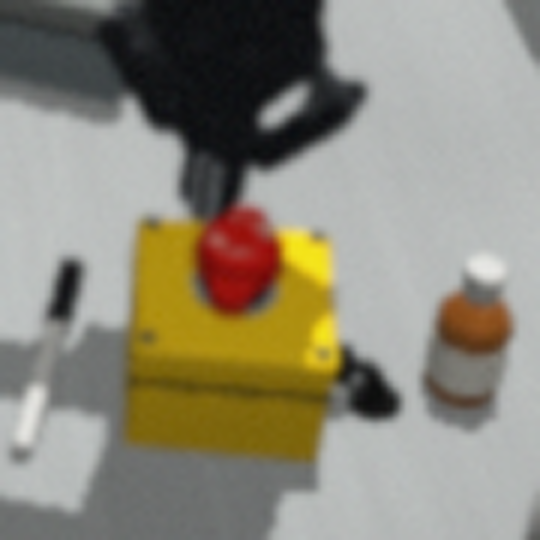

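The far ear, at crop (252,215), has started to turn and the contact is about 2 N. I'll keep going round the arc.

Call:
apply_moves([
  [[3.7,-0.6,0.5,0,0,-5],[3.7,-0.8,0.5,0,0,-5],[3.6,-1.2,0,0,0,-5],[3.6,-1.3,0,0,0,-5],[3.5,-1.6,0,0,0,-5],[0,0,0,0,0,0],[0,0,0,0,0,0],[0,0,0,0,0,0]],
])

```text
time_s: 9.4
ee_pos: [0.5798, -0.1448, 0.0904]
tool_rot: [[0.876, 0.482, -0.007], [0.482, -0.876, 0.015], [0.001, -0.016, -1.0]]
contact_force: [-1.8, 3.0, 3.6]
width: 0.004
```

Run:
```python
from h import *
o=get_obs();d=(o["ee_pos"]-[.5665,-.188,0])*1000
print(o["ee_pos"],d,o["contact_force"],o["moment"],o["tool_rot"])
S=optics.snapshot("side")
cv2.imwrite("pics/f.png",cv2.resize(S["img"][200:290,270:360,::-1],None,fx=6,fy=6,interpolation=2))
```

```text
[ 0.57977647 -0.14481188  0.09037173] [13.27646548 43.18812343 90.37173484] [-1.77193042  2.98543107  3.56580068] [ 0.46316141  0.10820518 -0.03443554] [[ 0.87597884  0.48230412 -0.00661896]
 [ 0.48234739 -0.87585149  0.01500558]
 [ 0.00144003 -0.01633721 -0.9998655 ]]
```

View pics/f.png

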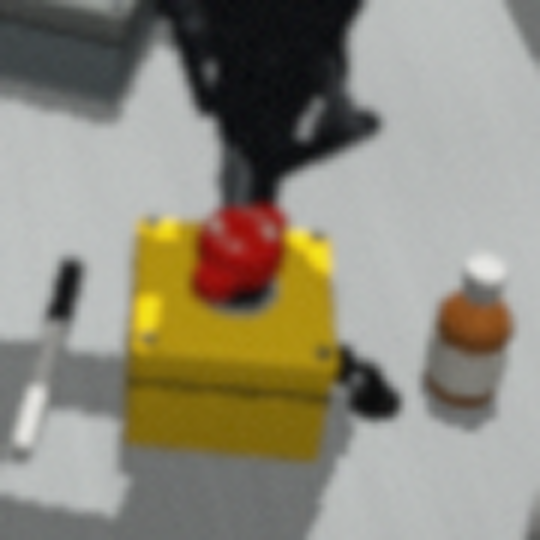

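Call:
apply_moves([
  [[3.2,-2,0,0.3,0.2,-4],[3,-2,0,0.3,0.2,-4],[0,0,0,0,0,0],[0,0,0,0,0,0],[0,0,0,0,0,0],[0,0,0,0,0,0],[0,0,0,0,0,0],[0,0,0,0,0,0]],
])

```text
time_s: 10.25
ee_pos: [0.5854, -0.1469, 0.0908]
tool_rot: [[0.932, 0.361, -0.01], [0.361, -0.932, 0.029], [0.001, -0.031, -1.0]]
contact_force: [-0.5, 3.0, 2.3]
width: -0.001
```

Run:
```python
from h import *
o=get_obs();d=(o["ee_pos"]-[.5665,-.188,0])*1000
print(o["ee_pos"],d,o["contact_force"],o["moment"],o["tool_rot"])
S=optics.snapshot("side")
print(blobs(S["img"],"red",(285,225,340,285))[0])
cv2.imwrite("pics/g.png",cv2.resize(S["img"][200:290,270:360,::-1],None,fx=6,fy=6,interpolation=2))
```

```text
[ 0.58544683 -0.14691437  0.09081356] [18.94682856 41.08562588 90.81356201] [-0.54220649  2.98018365  2.2531473 ] [0.4403848  0.12353912 0.00143266] [[ 9.32499208e-01  3.61019628e-01 -1.04907697e-02]
 [ 3.61171298e-01 -9.32045823e-01  2.90839611e-02]
 [ 7.22002735e-04 -3.09097355e-02 -9.99521919e-01]]
[([302, 234, 16, 16, 173], array([309.47, 241.3 ]))]
```

View pics/g.png

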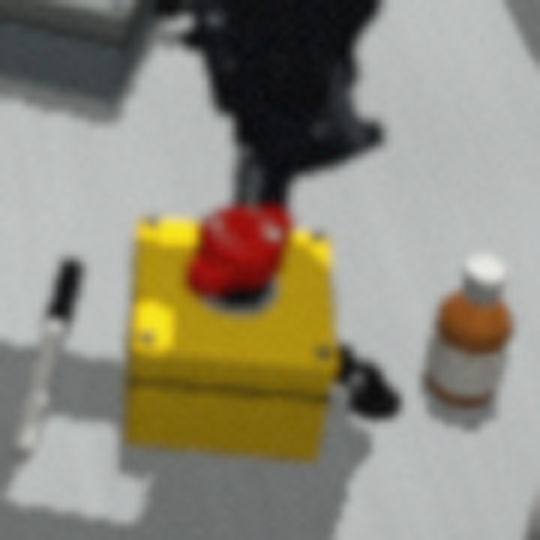

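The red centroid is back at row 241.3, the level it had when out, so the head has sprung out. I'll back the finger round and let the head return.

Call:
apply_moves([
  [[-4,2,0,-0.8,-0.3,4],[-5,2,0,-0.8,-0.3,5],[-5,1.5,0,0,0,5],[-6,1,0,0,0,5],[-7,1,0,0,0,5],[-8,1,0,0,0,5],[-8,2,0,0,0,5],[-8,2,0,0,0,5]],
])

```text
time_s: 11.1
ee_pos: [0.533, -0.1381, 0.0899]
tool_rot: [[0.473, 0.881, 0.001], [0.881, -0.473, -0.008], [-0.007, 0.005, -1.0]]
contact_force: [-0.0, 0.2, 0.3]
width: 0.0
```

Call:
apply_moves([
  [[-6,6,0,0,0,3],[0,10,10,0,0,0],[0,10,15,0,0,0],[0,15,15,0,0,0],[0,15,15,0,0,0],[0,0,0,0,0,0],[0,0,0,0,0,0],[0,0,0,0,0,0]],
])

```text
time_s: 11.9
ee_pos: [0.5287, -0.0813, 0.1519]
tool_rot: [[0.428, 0.904, 0.007], [0.904, -0.428, -0.014], [-0.01, 0.013, -1.0]]
contact_force: [0.2, 0.0, 0.4]
width: 0.002
```

Run:
```python
from h import *
o=get_obs()
print(o["ee_pos"],o["contact_force"],o["tool_rot"])
S=optics.snapshot("side")
print(blobs(S["img"],"red",(285,225,340,285))[0])
cv2.imwrite("pics/i.png",cv2.resize(S["img"][150:290,230:370,::-1],None,fx=4,fy=4,interpolation=2))
```

```text
[ 0.52866582 -0.08134842  0.15187694] [0.24841741 0.02062164 0.35217572] [[ 0.42791683  0.90378775  0.00740936]
 [ 0.90376784 -0.42779217 -0.01405514]
 [-0.0095332   0.01271077 -0.99987377]]
[([304, 233, 13, 18, 171], array([309.53, 241.3 ]))]
```

View pics/i.png

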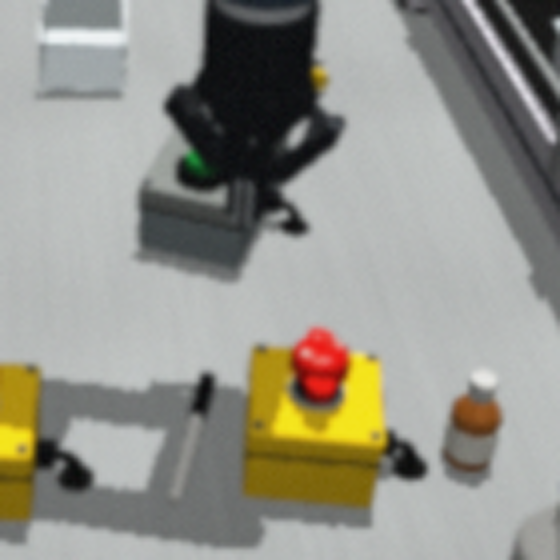

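The red blob matches its starting values, so the head is out and turned back. Next is the blue button.

Call:
apply_moves([
  [[0,10,20,-0.8,0.4,0],[5,35,10,0,0,0],[5,40,0,0,0,0],[5,40,0,0,0,0],[5,40,0,0,0,0],[5,40,0,0,0,0],[5,30,0,0,0,0],[5,11,0,0,0,0]],
])

```text
time_s: 12.75
ee_pos: [0.5621, 0.1663, 0.1767]
tool_rot: [[0.441, 0.898, -0.009], [0.897, -0.441, -0.029], [-0.03, 0.004, -1.0]]
contact_force: [-0.7, -0.8, 0.4]
width: 0.001
```

Call:
apply_moves([
  [[0,0,0,0,0,0],[0,0,0,0,0,0],[0,0,0,0,0,0],[0,0,0,0,0,0],[0,0,0,0,0,0],[0,0,0,0,0,0],[0,0,0,0,0,0],[0,0,0,0,0,0]],
])

```text
time_s: 13.55
ee_pos: [0.5623, 0.1605, 0.175]
tool_rot: [[0.445, 0.895, -0.013], [0.895, -0.446, -0.031], [-0.034, 0.002, -0.999]]
contact_force: [-0.3, 0.5, 0.5]
width: 0.0
```

Call:
apply_moves([
  [[2,4,-5,1.8,-0.7,0],[0,0,-15,0,0,0],[0,0,-15,0,0,0],[0,0,-12,0,0,0],[0,0,-8,0,0,0],[0,0,-4,0,0,0],[0,0,0,0,0,0],[0,0,0,0,0,0]],
])

```text
time_s: 14.35
ee_pos: [0.563, 0.1645, 0.1098]
tool_rot: [[0.445, 0.896, -0.004], [0.896, -0.445, -0.001], [-0.003, -0.003, -1.0]]
contact_force: [0.2, 0.4, 0.5]
width: 0.002
```

Run:
```python
from h import *
o=get_obs()
print(o["ee_pos"],o["contact_force"],o["tool_rot"])
S=optics.snapshot("side")
print(proj(S,[.5642,.1645,.087]),proj(S,o["ee_pos"]+o["tool_rot"][:,2]*.017))
cv2.imwrite("pics/j.png",cv2.resize(S["img"][140:220,250:330,::-1],None,fx=6,fy=6,interpolation=2))
```

```text
[0.56299612 0.164529   0.10983903] [0.20015774 0.39308638 0.54200457] [[ 0.44490053  0.89557284 -0.00357737]
 [ 0.89557574 -0.44490717 -0.00130184]
 [-0.00275749 -0.00262461 -0.99999275]]
[[289.10623266 174.63371509]] [[288.87142453 173.21093654]]
```

View pics/j.png

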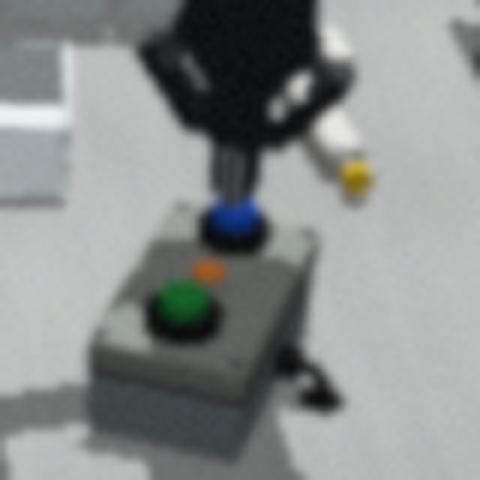

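The finger is centred over the blue cap, at crop (235,200). I'll press it.

Call:
apply_moves([
  [[0,0,-3,0,0,0],[0,0,-3,0,0,0],[0,0,-3,0,0,0],[0,0,-3,0,0,0],[0,0,-3,0,0,0],[0,0,-3,0,0,0],[0,0,-3,0,0,0],[0,0,0,0,0,0]],
])

```text
time_s: 15.2
ee_pos: [0.5646, 0.1647, 0.0991]
tool_rot: [[0.444, 0.896, -0.001], [0.896, -0.444, -0.002], [-0.003, 0.001, -1.0]]
contact_force: [-3.1, -0.6, 3.8]
width: -0.0
```

Call:
apply_moves([
  [[0,0,-3,0,0,0],[0,0,-4,0,0,0],[0,0,-5,0,0,0],[0,0,-5,0,0,0],[0,0,-5,0,0,0],[0,0,-5,0,0,0],[0,0,-5,0,0,0],[0,0,-5,0,0,0]],
])

```text
time_s: 16.0
ee_pos: [0.5655, 0.1649, 0.0975]
tool_rot: [[0.438, 0.899, -0.002], [0.899, -0.438, -0.008], [-0.008, 0.002, -1.0]]
contact_force: [-19.3, -2.9, 39.2]
width: 0.001
```

It's on the hard stop: 39 N at TCP z 0.0975, so the button is fully in. I'll lift off and check.

Call:
apply_moves([
  [[0,0,3,0,0,0],[0,0,8,0,0,0],[0,0,12,0,0,0],[0,0,15,0,0,0],[0,0,15,0,0,0],[0,0,15,0,0,0],[0,0,15,0,0,0],[0,0,0,0,0,0]],
])

```text
time_s: 16.8
ee_pos: [0.5667, 0.1651, 0.1899]
tool_rot: [[0.438, 0.899, 0.003], [0.899, -0.438, -0.008], [-0.006, 0.006, -1.0]]
contact_force: [0.9, -0.2, -0.1]
width: 0.0
```

Call:
apply_moves([
  [[-10,0,5,0,0,0],[-20,0,5,0,0,0],[-20,0,5,0,0,0],[-20,0,5,0,0,0],[-10,0,0,0,0,0],[0,0,0,0,0,0],[0,0,0,0,0,0],[0,0,0,0,0,0]],
])

```text
time_s: 17.6
ee_pos: [0.4803, 0.1647, 0.2082]
tool_rot: [[0.439, 0.899, -0.002], [0.899, -0.439, -0.008], [-0.008, 0.002, -1.0]]
contact_force: [-0.9, 0.2, 0.2]
width: 0.001
```

Run:
```python
from h import *
o=get_obs()
print(o["ee_pos"],o["contact_force"],o["time_s"])
S=optics.snapshot("side")
for c,r in(("red",(285,225,340,285)),("blue",(260,165,310,215)),("green",(260,165,310,215))):
    print("side",c,blobs(S["img"],c,r)[0])
cv2.imwrite("pics/k.png",S["img"][:,:,::-1])
```

```text
[0.48031089 0.16465969 0.20818997] [-0.91762047  0.19717697  0.22407804] 17.6
side red [([304, 233, 13, 18, 170], array([309.55, 241.35]))]
side blue [([285, 173, 8, 6, 37], array([288.7 , 175.68]))]
side green [([276, 187, 9, 7, 51], array([280.22, 189.9 ]))]
```

View pics/k.png

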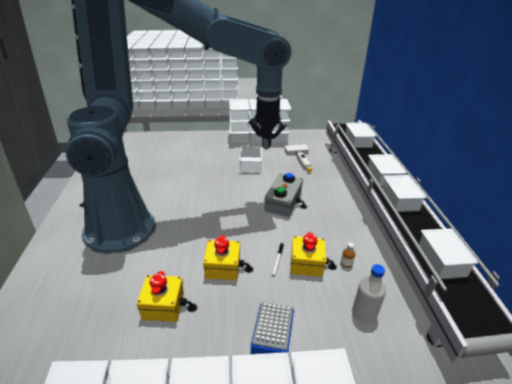

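The red, blue and green blobs are all back at their starting pixels. The bystanders haven't moved, and the arm is clear of everything.

```bash
python3 -c "
from station import job
print(job.close_job())"
```

```text
the job is handed in; nothing more can be done
None
```

I ran the emergency-stop check and the conveyor reset in full and handed the job in with the clock at about 18 s of the 58 s allowed. `close_job` gave no verdict.

- **Press:** I used the yellow box farthest from the base and pushed its red head straight down with the closed fingertips until it would go no further, about 9 mm. After I lifted off, the head sat about 7 mm low in the picture, so it was latched.
- **Twist:** I pushed the ear on the +y side clockwise round an arc until the head sprang out. I then backed the finger off, and the head turned back to rest.
- **Reset:** I pressed the blue button to its hard stop and let go. The force peaked at about 39 N at the last reading, because I pushed harder than needed to be sure it was fully in.

**Last checks:** In the final side picture, the red, blue and green buttons were within 0.1 px of their starting positions. The things standing about looked unmoved by eye, though I did not measure them. The arm was well clear, with force readings under 1 N. No check failed. The side and top cameras disagreed on the blue button by about 5 mm; I aimed between the two, nearer the top camera's value, and the press was good.

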